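# Walk the tall thinner tin onto its taped stand

## Robot

A 6-joint arm with a two-finger parallel gripper is mounted at the origin on the work surface. World frame = base frame: x ahead of the robot, y to its left, z up, the work surface at z = 0. Lengths are in mm, angles in rad, forces in N, time in s.
With the tool pointing down it reaches from about 350 to 775 mm from the base axis. Payload 7.3 kg.
Tool frame: the origin (TCP) lies at the very end of the fingers, on their centre line; the grasp point (between the pads) lies 19 mm behind it (bot.grip_point_offset is the distance from the TCP to the grasp point, in mm); z points along the fingers, y is the line along which they close (so a half turn about z gives the same grasp; the last joint's range is limited). The gripper opens to 92 mm and grips with 3 to 60 N. Pads are 19 mm wide; open, the fingers measure 130 mm over their backs; the gripper's body (75 mm by 190 mm) begins 47 mm behind the grasp point.
Start: joints at [-1.328, 0.342, 1.524, -0, 1.275, -0.146], TCP at [199.039, -485.827, 226.741] pointing down, gripper open.
Joint ranges: [-2.53, 2.53], [-0.77, 2.02], [0.04, 2.7], [-1, 4.14], [0.28, 2.66], [-3.11, 3.11]. Speed limits (rad/s): [2.57, 2.57, 3.14, 3.14, 3.14, 3.14].

## Interface

Orientations are given as [roll, pitch, yaw] about the fixed x, y, z axes, in that order (R = Rz(yaw) Ry(pitch) Rx(roll)).
In Python, from plant import bot gives the robot as it stands. The module is installed in compiled form; this text tells all that it offers.
- The arm moves only by the shell command python3 -m jog 'ROWS' [OPENING]. ROWS is JSON, a list of rows, each a list of 6 numbers: the shift along the tool's x, y, z in mm, then the turn, a rotation vector about the tool's x, y, z in rad. In form: [[dx, dy, dz, rx, ry, rz], ...]. A call has 1 to 12 rows; each row shifts and turns the commanded pose from where the row before left it, along the tool's axes as they then stand; what a row does not reach is not made up. A row lasts 1/10 s, in which the tool goes at most 50 mm and 8.59 degrees, less where a joint would pass 70% of its speed; a pose out of reach is approached as far as the arm can. A call with a gripper value outside its range is refused whole. OPENING is the opening in per cent of the stroke, from 0 (shut) to 100 (fully open), set as the call begins (- or left out, the last holds). The fingers move at their own pace and stop on an object; the grip force is fixed at half the most. Time passes only in rows, so rows that do not move let the fingers close. It gives the time, the measured TCP pose, the force, the opening and the grip force at its end, in the units of the state.
- bot.get_obs(): the state, without advancing time (a new reading comes with each control period).
- bot.capture(name): name is "scene" or "top" or "wrist"; returns the picture (400x640x3 uint8, red, green, blue); there is no depth.
- bot.camera_model(name): a dict with "fx", "fy", "cx", "cy" (pixels), "position" and "orientation" of the camera in the world; the wrist camera has in their place "T_tool_cam" (4x4, takes a point from camera to tool coordinates, whose origin is the TCP and whose axes are the flange's). Camera axes: x right, y down, z forward; pixel columns grow to the right and rows downward; lengths in mm; the calibration is good to about 2 mm. A picture is of the moment at which its call begins: read the wrist's pose just before it. camera_model takes no time and is no camera call.
- bot.close_job(): hands the job in; it is judged then, once.
Trained networks look in the newest picture that a camera, given by its name, has taken for a name from the list of things; names that differ only in an ending like _2 or _b are one class to them, and where a whole thing is asked for, a point or a joint stands for the part that bears it (a point fixed in the world has none). Each returns a list of dicts, best first, with "p" (0 to 1); they miss things now and then, are a little off and sometimes report something else, mostly with a low value. They report only what shows in the picture. A call takes as long as a camera call. They do not tell look-alikes from the thing itself.
- bot.outline_of(target, camera): "mask" (400x640 bool, what is visible of it) and "pixel" ([column, row] in pixels, amid what is visible of it).
The state is a dict: "time": time; "joint_positions": joint angles; "dq": joint speeds; "tau": joint torques, N m; "tool_pos": TCP position; "tcp_rot": TCP orientation; "contact_force": force on the tool from outside, world axes, zero at the start; "moment": the same for the moment, N m; "grip_width": finger opening in mm; "finger_force": force on a finger pad.
Only numpy, scipy, OpenCV 4.12 (cv2) and the standard library are available. Lean on these libraries where they do the work, as an engineer would, in place of code of your own. Each camera call takes 0.05 s, during which the arm holds its last target. There are 200 camera calls.

## Task

The tall rectangular tin on the shop counter is full and must not be lifted clear: walk it forward, away from the robot, onto the stand marked with masking tape, in two swings. First tip it onto the bottom edge of its plain end and, pivoting on that end, swing the raised cap end forward into its place on the stand; then tip it over onto the edge of its cap end and, pivoting there, swing the raised plain end into its place beside it. Leave it standing upright and at rest, square with the tape and inside it.

Things in the scene. Friction and masses are not known exactly. Their poses are not given: they have to be found in the camera images.
- tin: the only tall flat tin (its neighbours: a half-height tin, a round can, a carton). Metal, 50 mm thick (its x, facing the stand), 130 wide (y), 166 tall (z), 0.6 to 1 kg, loose. Black screw cap, 32 mm across, 14 high, on top, 42 mm towards +y (left): the cap end; -y: the plain end. Origin: centre of the underside. Grip it from above across the 50 mm, mid-width, pads at most 50 mm below the top.
- tin_cap_foot (a point): middle of the bottom edge of the tin's cap end: 65 mm from the tin's origin along its +y, at the underside
- tin_plain_foot (a point): middle of the bottom edge of the tin's plain end: 65 mm from the tin's origin along its -y, at the underside
- stand: rectangle of flat cream masking tape 12 mm wide, 90 mm (its x) by 170 mm (y) clear inside. Origin: its centre, on the counter; x forward, away from the robot (within 20 degrees), y left. The tin starts 55 to 75 mm behind its centre and 10 to 24 mm left of it, turned at most 7 degrees; two swings of about 30 degrees bring it forward and right by that much. At the end the tin's axes lie along these.
Things that resemble listed ones, but are neither listed nor needed, are in the scene too. Leave any purple or turquoise look-alike of the tin alone.

How it is judged (in metres and radians):
On the way, in this order (a step that is already met when the one before it is completed fails the run):
1. tipped on the plain end (plain foot under 10 mm high, within 30 mm of its start; cap foot over 12 mm up), cap foot swung forward to within 30 mm of the stand's y axis, or past it (height (world z) of tin_plain_foot below 0.01 m and height (world z) of tin_cap_foot above 0.012 m and distance of tin_plain_foot from where it was at the start of the episode below 0.03 m and x of tin_cap_foot in the frame of stand above -0.03 m), for 0.1 s.
2. tipped on the cap end (cap foot under 10 mm high, plain foot over 12 mm up), both feet forward to within 30 mm of the stand's y axis, or past it (height (world z) of tin_cap_foot below 0.01 m and height (world z) of tin_plain_foot above 0.012 m and x of each of tin_cap_foot, tin_plain_foot in the frame of stand above -0.03 m), for 0.1 s.
At the end, for the whole second after the job is handed in: The tall tin stands upright (within 3 degrees) and at rest on the counter, its middle within 20 mm of the stand's centre both along and across the stand, turned no more than 11 degrees from the stand, so that it is inside the tape (x of tin in the frame of stand between -0.02 and 0.02 m and y of tin in the frame of stand between -0.02 and 0.02 m and height (world z) of tin below 0.005 m and angle between the y axis of tin and the y axis of stand, either way round below 0.19 rad and angle between tin's own z axis and vertical below 0.05 rad and linear speed of tin below 0.02 m/s and angular speed of tin below 0.1 rad/s); the robot touches nothing.
It fails at once if the tin is lifted clear of the counter (both feet more than 15 mm up) (height (world z) of each of tin_cap_foot, tin_plain_foot above 0.015 m).
It fails at once if the tin is tipped over (more than 45 degrees) (angle between tin's own z axis and vertical above 0.785 rad).
It also fails if it takes over 38 s, if anything falls off the work surface, if the arm or the gripper's body presses on something with over 40 N, if the wrist force passes 120 N, or if a joint passes its speed limit or range.

## Working session

There is one attempt and no reset: what is moved stays moved. The work goes in short steps, Python scripts to look and compute and a shell command to move; the robot and the scene stay as the last step left them, time stands still between calls to the robot, and variables do not carry over. Pictures are saved under pics/ and viewed, at most 10 in all, crops included, and the job is handed in when it is done.

```bash
mkdir -p pics
cat > h.py <<'E'
import numpy as np, cv2, json
from plant import bot
from scipy.spatial.transform import Rotation as R
E
python3 - <<'E'
from h import *
print(bot.get_obs())
for c in ("scene","top","wrist"):
    m=bot.camera_model(c); print(c,m)
ims=[]
for c in ("scene","top"):
    im=bot.capture(c); cv2.imwrite(f"pics/{c}0.png",im[...,::-1])
    for t in ("tin","stand"):
        for d in bot.outline_of(t,c):
            ys,xs=np.nonzero(d["mask"]); print(c,t,round(d["p"],2),d["pixel"],d["mask"].sum(),xs.min(),xs.max(),ys.min(),ys.max())
E
```

```text
{'time': 0.0, 'joint_positions': array([-1.32799511e+00,  3.42724165e-01,  1.52500572e+00,  1.00082439e-05,
        1.27539375e+00, -1.45966854e-01]), 'dq': array([-0.00080935, -0.00111875,  0.00155913, -0.0002861 , -0.00104058,
       -0.00127177]), 'tau': array([-4.34289575e-05, -4.31241953e+01, -2.44223785e+01,  7.17279408e-02,
        5.58560807e-02, -1.12751393e-04]), 'tool_pos': array([ 198.94284877, -485.41385918,  226.0481575 ]), 'tcp_rot': array([-3.14007935e+00, -2.32147395e-04,  3.88764977e-01]), 'contact_force': array([ 0.62352265, -0.83847833,  0.47061212]), 'moment': array([ 0.0101961 , -0.00778919, -0.01602875]), 'finger_force': 0.0, 'grip_width': 91.65105074203504}
scene {'fx': 477.484125298934, 'fy': 477.484125298934, 'cx': 315.361257078572, 'cy': 198.90877800122115, 'position': array([ 632.53452975, -434.21251511,  550.78848512]), 'orientation': array([-2.29109711,  0.00389015,  0.2236143 ])}
top {'fx': 461.00901938733426, 'fy': 461.00901938733426, 'cx': 316.37704087278547, 'cy': 201.7810155163225, 'position': array([329.25138993, 121.59346012, 953.95350307]), 'orie
[... 231 characters left out ...]
, -2.48284062e-01,
         6.61147343e+01],
       [ 9.99999726e-01,  4.54092937e-04, -5.85310317e-04,
         3.60806479e-01],
       [ 6.79726665e-04, -2.48283822e-01,  9.68687092e-01,
        -1.58475240e+02],
       [ 0.00000000e+00,  0.00000000e+00,  0.00000000e+00,
         1.00000000e+00]])}
scene tin 0.84 [339.8, 162.6] 6472 307 372 95 229
scene tin 0.76 [247.8, 154.0] 7925 200 286 94 217
scene tin 0.57 [311.2, 88.8] 4867 279 355 53 156
scene stand 0.78 [380.1, 248.8] 1317 307 416 184 275
top tin 0.91 [282.4, 176.0] 3177 244 321 150 206
top tin 0.75 [290.4, 254.6] 2114 253 329 229 286
top tin 0.59 [196.6, 219.0] 3119 157 233 177 257
top stand 0.56 [332.3, 149.1] 861 267 356 130 201
```

View pics/scene0.png

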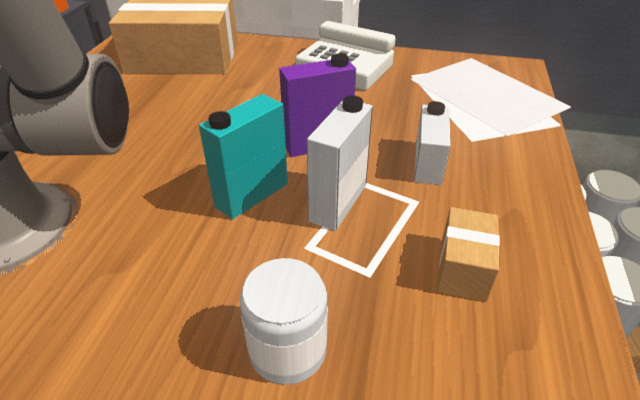

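View pics/top0.png

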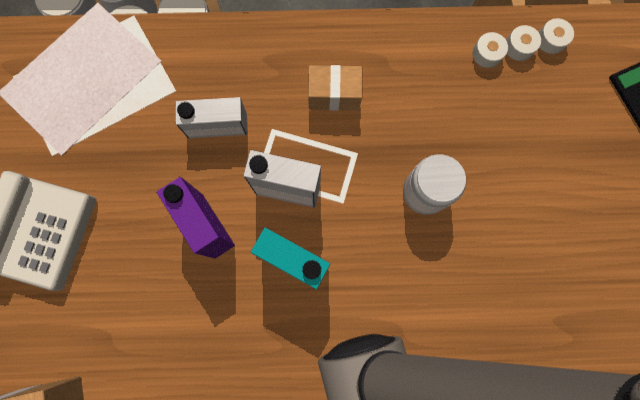

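Candidates: grey tall tin at scene (340,163)/top (282,176); turquoise at (248,154)/(290,255); purple at (311,89)/(196,219); half-height grey tin at (432,145)/(210,117). By the description I choose the grey tall one. The stand shows at scene (380,249)/top (332,149), partly hidden by the tin.

```bash
cat >> h.py <<'E'
from scipy.optimize import least_squares, minimize
def cam(c):
    m=bot.camera_model(c)
    K=np.array([[m["fx"],0,m["cx"]],[0,m["fy"],m["cy"]],[0,0,1]])
    if c=="wrist":
        o=bot.get_obs(); T=np.eye(4); T[:3,:3]=R.from_euler("xyz",o["tcp_rot"]).as_matrix(); T[:3,3]=o["tool_pos"]
        T=T@m["T_tool_cam"]; return K,T[:3,:3],T[:3,3]
    return K,R.from_euler("xyz",m["orientation"]).as_matrix(),np.array(m["position"])
def proj(C,P):
    K,Rc,p=C; q=(np.asarray(P)-p)@Rc@K.T; return q[:,:2]/q[:,2:]
def ground(C,uv,z=0):
    K,Rc,p=C; uv=np.atleast_2d(uv); d=np.c_[uv,np.ones(len(uv))]@np.linalg.inv(K).T@Rc.T
    return p+d*((z-p[2])/d[:,2])[:,None]
def fit_stand(pts,x0):
    def f(v):
        c,s=np.cos(v[2]),np.sin(v[2]); d=pts[:,:2]-v[:2]
        a=np.abs(d@[c,s])-51; b=np.abs(d@[-s,c])-91
        sd=np.where((a<0)&(b<0),np.maximum(a,b),np.hypot(np.maximum(a,0),np.maximum(b,0)))
        return sd
    return least_squares(f,x0,loss="soft_l1",f_scale=4)
def box(v,h):  # v: x y yaw
    th=np.linspace(0,2*np.pi,24,endpoint=False)
    P=[[i*25,j*65,k] for i in(-1,1) for j in (-1,1) for k in (0,h)]
    cp=[[16*np.cos(t),42+16*np.sin(t),k] for t in th for k in (h,h+14)]
    Rz=R.from_euler("z",v[2]).as_matrix(); o=np.r_[v[:2],0]
    return np.array(P)@Rz.T+o, np.array(cp)@Rz.T+o
def render(C,v,h):
    im=np.zeros((1600,2560),np.uint8)
    for P in box(v,h):
        q=cv2.convexHull((proj(C,P)*4+1.5).astype(np.int32)); cv2.fillConvexPoly(im,q,1)
    return cv2.resize(im*255,(640,400),interpolation=cv2.INTER_AREA)/255.
def fit_tin(ms,x0):
    def f(v):
        return sum(np.abs(render(C,(v[0],v[1],v[2]/100),v[3])-m).sum()/m.sum() for C,m in ms)
    return minimize(f,[x0[0],x0[1],x0[2]*100,x0[3]],method="Nelder-Mead",options=dict(initial_simplex=np.array([x0[0],x0[1],x0[2]*100,x0[3]])+np.vstack([np.zeros(4),np.diag([12,12,8,10])]),xatol=.1,fatol=1e-4))
E
python3 - <<'E'
from h import *
ms=[];pp=[]
px={"scene":(340,163),"top":(282,176)}
for c in ("scene","top"):
    im=bot.capture(c); C=cam(c)
    d=min(bot.outline_of("tin",c),key=lambda d:np.hypot(*(np.array(d["pixel"])-px[c])))
    ms.append((C,d["mask"].astype(float)))
    s=bot.outline_of("stand",c)[0]["mask"]; ys,xs=np.nonzero(s)
    g=ground(C,np.c_[xs,ys]); pp.append(g)
    r=fit_stand(g,[g[:,0].mean(),g[:,1].mean(),-.25]); print(c,"stand",r.x,np.abs(r.fun).mean())
    t0=ground(C,px[c],90)[0]; r=fit_tin(ms[-1:],[t0[0],t0[1],-.25,166]); print(c,"tin",r.x,r.fun)
    cv2.imwrite(f"pics/crop_{c}.png",cv2.resize(im[110:220,220:380,::-1] if c=="top" else im[80:290,280:430,::-1],None,fx=4 if c=="top" else 2.5,fy=4 if c=="top" else 2.5))
r=fit_stand(np.vstack(pp),r_x:=[pp[1][:,0].mean(),pp[1][:,1].mean(),-.25]); S=r.x;print("stand",S,np.abs(r.fun).mean())
r=fit_tin(ms,[t0[0],t0[1],-.25,166]); T=r.x; print("tin",T,r.fun)
d=T[:2]-S[:2];c,s=np.cos(S[2]),np.sin(S[2]);print("tin in stand",d@[c,s],d@[-s,c],np.degrees(T[2]/100-S[2]))
E
```

```text
scene stand [ 5.83867349e+02  1.35356685e+02 -3.14337252e-01] 2.918555510837368
scene tin [531.68154242 180.13545645 -24.17818439 162.97248564] 0.021489054109871956
top stand [ 5.83689523e+02  1.34515925e+02 -3.11934699e-01] 3.0953511819659516
top tin [531.24444418 176.04325646 -24.47717719 161.82539717] 0.02799910307197848
stand [ 5.83807820e+02  1.35019830e+02 -3.13699347e-01] 2.9988080696776813
tin [531.58697522 176.41367128 -23.82849931 163.94222134] 0.06387714549785942
tin in stand -62.4456838115127 23.25947643931508 4.320924221761383
```

View pics/crop_top.png

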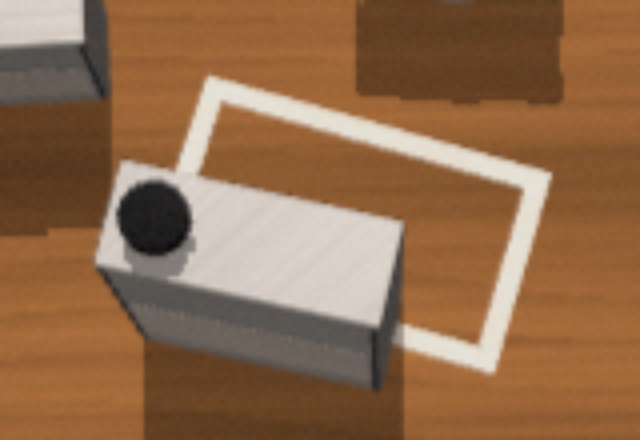

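The crop confirms it: tall grey tin with its black cap at the left end (crop (155,215)), and the tape's near side hidden by the tin. Both views agree (tin x 531, y 177; stand (584,135), yaw -0.314). Moving to hover.

```bash
python3 -m jog '[[35,-30.5,-5,0,0,0],[35,-30.5,-5,0,0,0],[35,-30.5,-5,0,0,0],[35,-30.5,-5,0,0,0],[35,-30.5,-5,0,0,0],[35,-30.5,-5,0,0,0],[35,-30.5,-5,0,0,0],[35,-30.5,-5,0,0,0],[35,-30.5,-5,0,0,0],[35,-30.5,-5,0,0,0],[35,-30.5,-5,0,0,0],[35,-30.5,-5,0,0,0]]' 100
python3 -m jog '[[35,-30.5,-5,0,0,0],[35,-30.5,-5,0,0,0],[35,-30.5,-5,0,0,0],[33,-28.5,-5,0,0,0],[0,0,0,0,0,-0.134],[0,0,0,0,0,-0.134],[0,0,0,0,0,-0.134],[0,0,0,0,0,-0.134],[0,0,0,0,0,-0.134],[0,0,0,0,0,-0.134],[0,0,0,0,0,-0.134],[0,0,0,0,0,0]]'
cat >> h.py <<'E'
def look():
    "fit tin and stand from wrist, print"
    im=bot.capture("wrist"); C=cam("wrist"); return im,C
E
python3 - <<'E'
from h import *
o=bot.get_obs(); print(o["time"],o["tool_pos"],o["tcp_rot"],o["joint_positions"])
C=cam("wrist"); im=bot.capture("wrist"); cv2.imwrite("pics/w1.png",im[...,::-1])
ct=proj(C,[[531.5,177,166]])[0]; print("expected",ct)
for d in bot.outline_of("tin","wrist"):
    print(d["p"],d["pixel"],d["mask"].sum())
    if np.hypot(*(np.array(d["pixel"])-ct))<70:
        r=fit_tin([(C,d["mask"].astype(float))],[531.5,177,-.24,166]); print("tin",r.x,r.fun)
for d in bot.outline_of("stand","wrist"):
    ys,xs=np.nonzero(d["mask"]); r=fit_stand(ground(C,np.c_[xs,ys]),[584,135,-.31]); print("stand",d["p"],r.x,np.abs(r.fun).mean())
E
```

```text
time: 1.8
tool_pos: [449.5, 14.0, 287.2]
tcp_rot: [3.141, -0.001, 0.389]
contact_force: [1.2, -1.2, 0.2]
grip_width: 92.0
finger_force: 0.0
time: 3.0
tool_pos: [531.1, 175.4, 306.6]
tcp_rot: [-3.142, 0.0, 1.328]
contact_force: [-0.9, 0.2, -0.9]
grip_width: 91.9
finger_force: 0.0
3.0 [531.12061589 175.44425141 306.6455922 ] [-3.14153630e+00  1.49188057e-04  1.32801142e+00] [ 1.82092430e-01  3.60417101e-01  1.27748603e+00 -1.12948415e-04
  1.50380236e+00  4.24884905e-01]
expected [322.4158224  190.59908699]
0.92 [207.3, 203.0] 5984
0.73 [214.1, 57.7] 12076
0.68 [321.9, 190.0] 6042
tin [530.64484841 175.73713591 -24.70656721 164.93643283] 0.028515424706791023
```

View pics/w1.png

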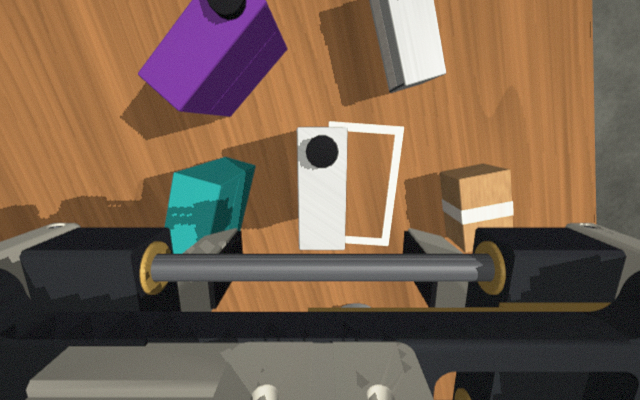

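The wrist view shows the chosen tin at (322,190) aligned with the fingers, with the turquoise one at (210,200) close to the left finger's path; I'll check that clearance.

Run:
```python
from h import *
ms=[]
for c,p in (("scene",(248,154)),("top",(290,254))):
    bot.capture(c); C=cam(c)
    d=min(bot.outline_of("tin",c),key=lambda d:np.hypot(*(np.array(d["pixel"])-p)))
    ms.append((C,d["mask"].astype(float)))
best=min((fit_tin(ms[:1],[430,170,a,166]) for a in (2.6,)),key=lambda r:r.fun)
print(best.x,best.fun)
b=min((fit_tin(ms[1:],[best.x[0],best.x[1],a,166]) for a in (2.6,-.54)),key=lambda r:r.fun); print(b.x,b.fun)
for w in (best.x,b.x):
    q=box((w[0],w[1],w[2]/100),w[3])[0][:,:2]-[531,176]; c,s=np.cos(-.245),np.sin(-.245)
    print("in tin frame",np.round(np.c_[q@[c,s],q@[-s,c]][::2],0).tolist())
```

```text
[378.6739227  165.26362492 263.71371195 164.63342157] 0.017014790095991432
[414.03310175 199.75211901 -39.07434357  -1.49575481] 7.75337306728859
in tin frame [[-104.0, 9.0], [-138.0, -117.0], [-153.0, 22.0], [-186.0, -104.0]]
in tin frame [[-153.0, -66.0], [-135.0, 63.0], [-104.0, -73.0], [-85.0, 55.0]]
```

```bash
python3 -m jog '[[0,0,40,0,0,0],[0,0,40,0,0,0],[0,0,40,0,0,0],[0,0,35,0,0,0],[0,0,20,0,0,0],[0,0,8,0,0,0],[0,0,0,0,0,0]]'
python3 -m jog '[[0,0,0,0,0,0],[0,0,0,0,0,0],[0,0,0,0,0,0],[0,0,0,0,0,0],[0,0,0,0,0,0],[0,0,0,0,0,0]]' 0
```

```text
time: 4.05
tool_pos: [530.9, 175.4, 123.0]
tcp_rot: [-3.14, 0.001, 1.326]
contact_force: [0.3, 0.2, -0.0]
grip_width: 92.4
finger_force: 0.0
time: 4.65
tool_pos: [531.1, 175.4, 123.8]
tcp_rot: [3.142, 0.0, 1.327]
contact_force: [-0.5, 1.1, 3.1]
grip_width: 49.9
finger_force: 30.0
```

Gripped at 49.9 mm. Tilting 0.2 rad about the plain foot.

```bash
python3 -m jog '[[-5,0,-2.5,0,0.04,0],[-5,0,-2.5,0,0.04,0],[-5,0,-2.5,0,0.04,0],[-5,0,-2.5,0,0.04,0],[-5,0,-2.5,0,0.04,0],[0,0,0,0,0,0],[0,0,0,0,0,0]]'
python3 - <<'E'
from h import *
im=bot.capture("scene"); cv2.imwrite("pics/s2.png",cv2.resize(im[60:290,220:460,::-1],None,fx=2.5,fy=2.5))
E
```

```text
time: 5.35
tool_pos: [524.7, 149.8, 133.7]
tcp_rot: [-3.141, -0.198, 1.326]
contact_force: [0.5, -2.1, -3.5]
grip_width: 50.1
finger_force: 30.0
```

View pics/s2.png

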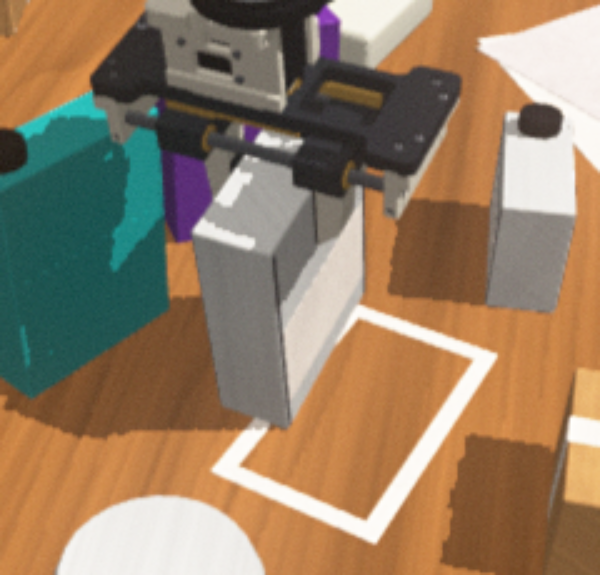

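The crop shows the tin tipped on its plain end (foot corner at (290,425)), cap end raised, nothing touched. Swinging.

```bash
python3 -m jog '[[0,1.86,0,-0.0095,0,0.0465],[0,1.86,0,-0.0095,0,0.0465],[0,1.86,0,-0.0095,0,0.0465],[0,1.86,0,-0.0095,0,0.0465],[0,1.86,0,-0.0095,0,0.0465],[0,1.86,0,-0.0095,0,0.0465],[0,1.86,0,-0.0095,0,0.0465],[0,1.86,0,-0.0095,0,0.0465],[0,1.86,0,-0.0095,0,0.0465],[0,1.86,0,-0.0095,0,0.0465],[0,1.86,0,-0.0095,0,0.0465],[0,1.86,0,-0.0095,0,0.0465]]'
python3 -m jog '[[0,0,0,0,0,0],[0,0,0,0,0,0],[0,0,0,0,0,0]]'
cat >> h.py <<'E'
S=np.array([583.8,135,-.314])
def box3(rv,o,h=166):
    A=R.from_rotvec(rv).as_matrix(); a,b=box((0,0,0),h); return a@A.T+o,b@A.T+o
def feet(T=None,pl=123.5):
    "tin pose assuming rigid in grip; T tool pose"
    o=bot.get_obs(); A=R.from_euler("xyz",o["tcp_rot"]).as_matrix(); p=o["tool_pos"]
    c,s=np.cos(S[2]),np.sin(S[2])
    for n,x in (("plain",-64.5),("mid",.5),("cap",65.5)):
        q=p+A@np.array([x,0,pl]); d=q[:2]-S[:2]; print(n,"stand x,y,z",np.round([d@[c,s],d@[-s,c],q[2]],1))
    y=A[:,0]; print("yaw in stand deg",np.degrees(np.arctan2(-y[0],y[1])-S[2]),"tilt",np.degrees(np.arcsin(y[2])))
E
python3 - <<'E'
from h import *
feet()
for c in ("scene","top"):
    im=bot.capture(c); cv2.imwrite(f"pics/{c}3.png",im[...,::-1])
a=cv2.imread("pics/scene3.png")[60:290,220:460];b=cv2.imread("pics/top3.png")[90:240,200:400]
cv2.imwrite("pics/c3.png",np.hstack([cv2.resize(a,(417,400)),cv2.resize(b,(383,400)) ]))
E
```

```text
time: 6.6
tool_pos: [543.9, 140.4, 133.8]
tcp_rot: [3.141, -0.199, 0.757]
contact_force: [-0.2, 0.6, -3.7]
grip_width: 50.0
finger_force: 30.0
time: 6.9
tool_pos: [543.8, 140.1, 133.9]
tcp_rot: [-3.142, -0.2, 0.758]
contact_force: [-0.2, 0.7, -3.6]
grip_width: 50.0
finger_force: 30.0
plain stand x,y,z [-58.2 -41.5   0. ]
mid stand x,y,z [-27.7  14.5  12.9]
cap stand x,y,z [ 2.8 70.4 25.8]
yaw in stand deg -28.55340397389698 tilt 11.436257491723074
```

View pics/c3.png

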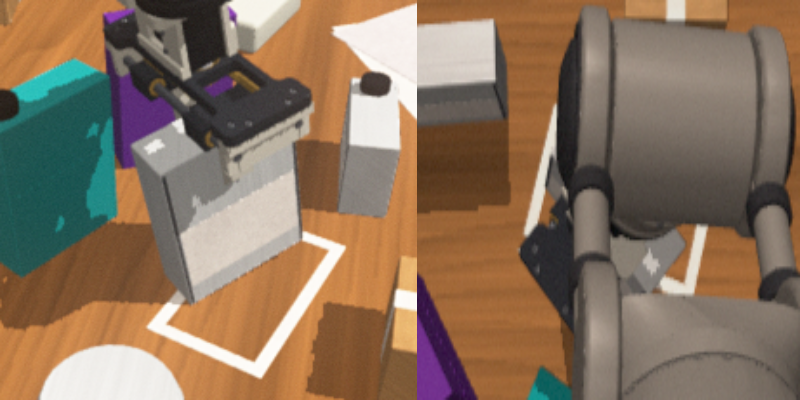

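The plain foot kept its place and the cap end is over the tape (left crop: plain corner at (190,300), raised cap corner near (300,240)). Now lowering and tipping onto the cap end.

```bash
python3 -m jog '[[4.9,0,2.7,0,-0.04,0],[4.9,0,2.7,0,-0.04,0],[4.9,0,2.7,0,-0.04,0],[4.9,0,2.7,0,-0.04,0],[4.9,0,2.7,0,-0.04,0],[0,0,0,0,0,0],[0,0,0,0,0,0]]'
python3 -c "from h import *; feet()"
python3 -m jog '[[5,0,-2.5,0,-0.04,0],[5,0,-2.5,0,-0.04,0],[5,0,-2.5,0,-0.04,0],[5,0,-2.5,0,-0.04,0],[5,0,-2.5,0,-0.04,0],[0,0,0,0,0,0],[0,0,0,0,0,0]]'
python3 - <<'E'
from h import *
feet()
im=bot.capture("scene"); cv2.imwrite("pics/s4.png",cv2.resize(im[60:290,220:460,::-1],None,fx=2.5,fy=2.5))
E
```

```text
time: 7.7
tool_pos: [563.5, 157.7, 123.5]
tcp_rot: [3.14, -0.002, 0.758]
contact_force: [-0.6, -0.1, -5.4]
grip_width: 49.7
finger_force: 30.0
plain stand x,y,z [-57.  -41.3  -0.1]
mid stand x,y,z [-25.9  15.8   0. ]
cap stand x,y,z [ 5.3 72.9  0.1]
yaw in stand deg -28.597482317365955 tilt 0.08614114986661961
time: 8.4
tool_pos: [581.6, 175.2, 133.9]
tcp_rot: [3.141, 0.199, 0.757]
contact_force: [-0.9, -0.3, -3.6]
grip_width: 49.8
finger_force: 30.0
plain stand x,y,z [-56.4 -39.4  25.6]
mid stand x,y,z [-25.9  16.5  12.7]
cap stand x,y,z [ 4.7 72.5 -0.1]
yaw in stand deg -28.620455742419114 tilt -11.375954104655412
```

View pics/s4.png

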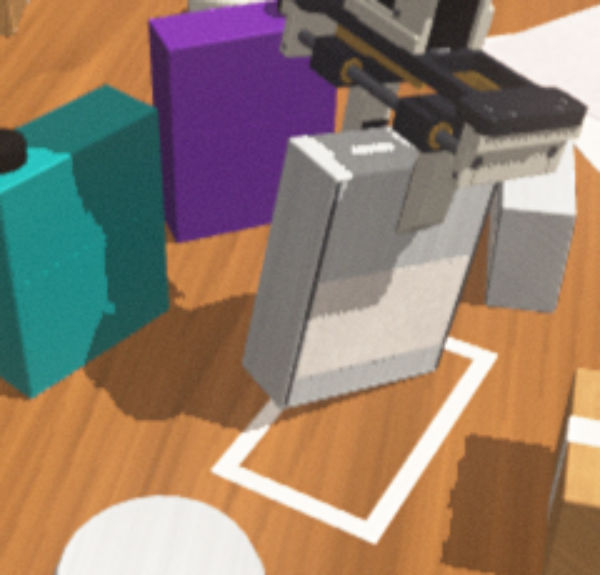

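The plain end is raised (corner (290,405)), the cap end pivots inside the tape (corner (435,372)). Swinging the plain end in.

```bash
python3 -m jog '[[0,1.78,0,-0.009,0,-0.0444],[0,1.78,0,-0.009,0,-0.0444],[0,1.78,0,-0.009,0,-0.0444],[0,1.78,0,-0.009,0,-0.0444],[0,1.78,0,-0.009,0,-0.0444],[0,1.78,0,-0.009,0,-0.0444],[0,1.78,0,-0.009,0,-0.0444],[0,1.78,0,-0.009,0,-0.0444],[0,1.78,0,-0.009,0,-0.0444],[0,1.78,0,-0.009,0,-0.0444],[0,1.78,0,-0.009,0,-0.0444],[0,0,0,0,0,0]]'
python3 -m jog '[[0,0,0,0,0,0],[0,0,0,0,0,0],[0,0,0,0,0,0]]'
python3 - <<'E'
from h import *
feet()
for c in ("scene","top"):
    im=bot.capture(c); C=cam(c)
    if c=="scene": cv2.imwrite("pics/s5.png",cv2.resize(im[60:290,220:460,::-1],None,fx=2.5,fy=2.5))
    for d in bot.outline_of("stand",c):
        ys,xs=np.nonzero(d["mask"]); r=fit_stand(ground(C,np.c_[xs,ys]),S); print(c,d["p"],len(xs),r.x,np.abs(r.fun).mean())
E
```

```text
time: 9.65
tool_pos: [597.6, 164.2, 134.0]
tcp_rot: [3.141, 0.199, 1.255]
contact_force: [1.3, 0.9, -4.9]
grip_width: 50.0
finger_force: 30.0
time: 9.95
tool_pos: [597.8, 164.3, 134.0]
tcp_rot: [3.141, 0.2, 1.255]
contact_force: [-0.8, -0.7, -4.8]
grip_width: 49.8
finger_force: 30.0
plain stand x,y,z [  4.1 -55.6  25.9]
mid stand x,y,z [ 4.2  8.1 12.9]
cap stand x,y,z [ 4.4 71.8 -0. ]
yaw in stand deg -0.11348259018893836 tilt -11.480148132320396
scene 0.92 1232 [ 5.83620706e+02  1.35069187e+02 -3.12928227e-01] 2.6994488741269085
scene 0.68 6190 [577.12734632 279.81025561  -3.54369881] 30.994877213585333
top 0.81 563 [ 5.83747222e+02  1.34711487e+02 -3.13150086e-01] 3.1419924501506546
```

View pics/s5.png

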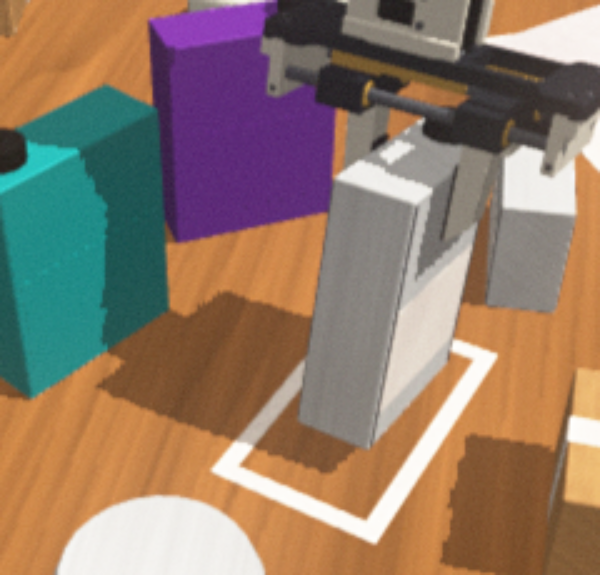

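Square with the tape, plain end raised. Lowering with a slight nudge to centre.

```bash
python3 -m jog '[[-5.7,-0.6,2.7,0,0.04,0],[-5.7,-0.6,2.7,0,0.04,0],[-5.7,-0.6,2.7,0,0.04,0],[-5.7,-0.6,2.7,0,0.04,0],[-5.7,-0.6,2.7,0,0.04,0],[0,0,0,0,0,0],[0,0,0,0,0,0],[0,0,0,0,0,0]]'
python3 -c "from h import *; feet()"
```

```text
time: 10.95
tool_pos: [586.2, 137.5, 124.3]
tcp_rot: [3.14, 0.001, 1.256]
contact_force: [-0.6, 0.1, -6.8]
grip_width: 49.7
finger_force: 30.0
plain stand x,y,z [  1.6 -61.5   0.9]
mid stand x,y,z [1.6 3.5 0.8]
cap stand x,y,z [ 1.7 68.5  0.8]
yaw in stand deg -0.03703834315059456 tilt -0.04195964914941223
```

```bash
python3 -m jog '[[0,0,0.8,0,0,0],[0,0,0,0,0,0],[0,0,0,0,0,0]]'
python3 -m jog '[[0,0,0,0,0,0],[0,0,0,0,0,0],[0,0,0,0,0,0],[0,0,0,0,0,0],[0,0,0,0,0,0],[0,0,0,0,0,0],[0,0,0,0,0,0]]' 100
```

```text
time: 11.25
tool_pos: [586.1, 137.5, 123.6]
tcp_rot: [3.14, -0.0, 1.256]
contact_force: [0.3, 0.7, -3.9]
grip_width: 49.6
finger_force: 30.0
time: 11.95
tool_pos: [585.9, 137.0, 123.4]
tcp_rot: [3.141, 0.0, 1.256]
contact_force: [-0.0, 0.6, 1.3]
grip_width: 91.9
finger_force: 0.0
```

Open and clear; withdrawing upward and checking.

```bash
python3 -m jog '[[0,0,-15,0,0,0],[0,0,-30,0,0,0],[0,0,-40,0,0,0],[0,0,-40,0,0,0],[0,0,-40,0,0,0],[0,0,-30,0,0,0],[0,0,0,0,0,0],[0,0,0,0,0,0],[0,0,0,0,0,0]]'
python3 - <<'E'
from h import *
c_,s_=np.cos(S[2]),np.sin(S[2])
for c in ("scene","wrist"):
    C=cam(c); im=bot.capture(c)
    if c=="scene": cv2.imwrite("pics/s6.png",cv2.resize(im[60:290,220:460,::-1],None,fx=2.5,fy=2.5))
    ct=proj(C,[[586,138,90]])[0]
    for d in bot.outline_of("tin",c):
        if np.hypot(*(np.array(d["pixel"])-ct))<50:
            r=fit_tin([(C,d["mask"].astype(float))],[586,138,-.314,166]); q=r.x[:2]-S[:2]; print(c,d["p"],r.x,r.fun,"stand",q@[c_,s_],q@[-s_,c_])
E
```

```text
time: 12.85
tool_pos: [585.1, 137.0, 316.8]
tcp_rot: [-3.14, 0.001, 1.256]
contact_force: [-0.1, 0.6, 0.1]
grip_width: 91.9
finger_force: 0.0
scene 0.77 [586.95493783 140.689992   -30.49876552 162.2169618 ] 0.01935396123767426 stand 1.2432370794092729 6.386235451283798
wrist 0.9 [586.23922335 136.68874373 -30.93039058 162.68744874] 0.01661199401254817 stand 1.7983645734912788 2.359565806809081
```

View pics/s6.png

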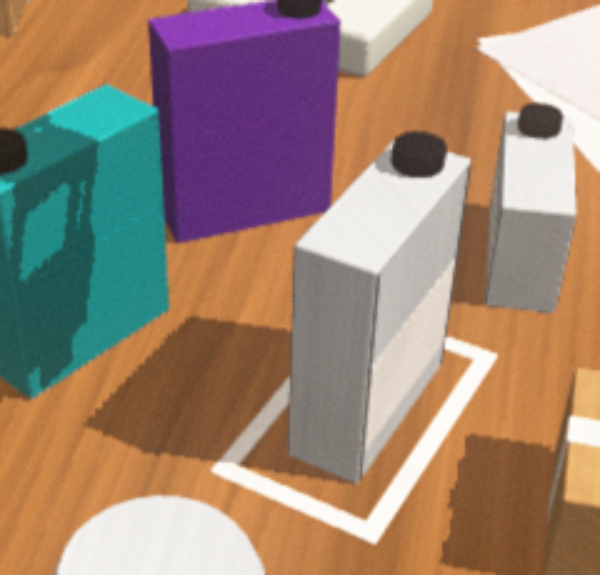

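The tin stands upright inside the tape and square with it (front corner at (358,480)), and the gripper is clear. Handing in.

```bash
python3 -c "from plant import bot; print(bot.close_job())"
```

```text
the job is handed in; nothing more can be done
None
```

I walked the tin onto the stand in two swings and handed the job in at about 13 s; the verdict was not shown. By my last measurements it stands upright inside the tape, about 2 mm forward and 2 to 6 mm left of the stand's centre, turned less than 1 degree, with the gripper well clear.

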